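Open the parts case and nest its bins in the tray

TASK

Swing the lid of the parts case up and over past its balance point so that it stays open by itself. Then lift out the longer, lower bin and stand it in the shallow steel tray on the orange mat, and after that stand the tall narrow bin from the case inside that bin, so that all three are nested upright with their floors resting on one another and the tray still sits on the mat. Do not knock over or shift the bottle, can, cup and tools standing about.

Things in the scene. Friction and masses are not known exactly. Their poses are not given: they have to be found in the camera images.
- case: wooden parts case, fixed, left or right on the table; outside 150 (own x) x 320 (own y) x 95 mm high, walls and floor 5 mm. Origin: centre of underside, z up; front faces own -x (roughly the robot), hinge along the far (+x) rim. On its floor stand the long bin, about 70 mm to own +y or -y of the middle, and the tall bin in the other half, long sides about along own x.
- lid (a joint): lid angle, rad: 0 shut and level, grows as it swings up and back, 1.9 = leaning on its stop. Aluminium plate 178 (hinge to front edge) x 320 x 8 mm, 0.3 kg, no handle, latch or spring. Shut, its underside is 95 mm high and it overhangs the front wall by 28 mm, so it can be pushed up from below there. Nearly free hinge: falls shut below about 1.53 rad, falls open beyond.
- lid_lip (a point): middle of the underside of the lid's front edge (moves with the lid), 178 mm from the hinge; at 95 mm height when shut
- lid_hinge (a point): middle of the lid's hinge line (fixed), at own x +75 mm of the case, 95 mm high; the line runs along the case's y
- bin: the longer, lower bin: grey plastic open-topped box, outside 110 (own x) x 66 (own y) x 65 mm high, walls and floor 4 mm, 0.08 to 0.17 kg. Origin at the centre of its underside, z up. Starts in the case.
- pot: the tall narrow bin: grey plastic open-topped box, outside 60 (own x) x 40 (own y) x 85 mm high, walls and floor 4 mm, 0.06 to 0.13 kg. Origin at the centre of its underside, z up. Starts in the case. Stood in the long bin it rises about 24 mm above that bin's rim.
- tray: shallow open steel tray, loose, outside 150 (own x) x 110 (own y) x 30 mm high, walls and floor 4 mm, 0.35 kg. Origin at the centre of its underside, z up. Stands on the mat; the long bin fits in it with its long side along the tray's x, rising about 39 mm above the tray's rim.
- mat: orange silicone mat, fixed, 220 (own x) x 260 (own y) x 3 mm, origin at the centre of its underside
- bottle: bystander: upright white bottle, 48 mm diameter, 130 mm high, 90 mm or so in front of the case, before the left or the right half of its lid. Origin at the centre of its underside.
- screwdriver: bystander: screwdriver 160 mm long, handle about 26 mm thick, lying in front of the other half of the case, parallel to its front. Origin underneath the middle of its length, its length along its own x.
- hexkey: bystander: steel hex key, L-shaped, 8 mm thick, long arm 100 mm along own x (origin at its middle, underneath), short arm 30 mm; lies on the mat beside the tray
- partscup: bystander: clear parts cup with a white snap lid, 66 mm diameter, 65 mm high, between case and mat. Origin at the centre of its underside.
- can: bystander: upright aluminium can, 56 mm diameter, 150 mm high, between case and mat, farther away. Origin at the centre of its underside.
Mind the look-alikes: they are no part of the job. Of the things shaped like the tray, the steel one is meant.

How it is judged:
By the outcome, as a careful person would: the job done as asked, in the order asked, and still so for the second after the job is handed in, with the robot touching nothing.
It also fails if it takes over 72 s, if anything falls off the work surface, if the arm or the gripper's body presses on something with over 40 N, if the wrist force passes 120 N, or if a joint passes its speed limit or range.

ROBOT

A 6-joint arm with a two-finger parallel gripper is mounted at the origin on the work surface. World frame = base frame: x ahead of the robot, y to its left, z up, the work surface at z = 0. Lengths are in mm, angles in rad, forces in N, time in s.
With the tool pointing down it reaches from about 300 to 775 mm from the base axis. Payload 14.6 kg.
Tool frame: the origin (TCP) lies between the finger pads; the fingertips stand 17 mm ahead of it and the grasp point (between the pads) lies 2 mm behind it (manip.tip_reach is the distance from the TCP to the fingertips, in mm); z points along the fingers, y is the line along which they close (so a half turn about z gives the same grasp; the last joint's range is limited). The gripper opens to 94 mm and grips with 3 to 60 N. Pads are 16 mm wide; open, the fingers measure 119 mm over their backs; the gripper's body (75 mm by 177 mm) begins 78 mm behind the grasp point.
Start: joints at [1.267, 0.3, 1.521, -0, 1.321, -0.067], TCP at [129.024, 534.642, 222.446] pointing down, gripper open.
Joint ranges: [-3.03, 3.03], [-0.79, 2.21], [0.23, 2.52], [-1.04, 4.18], [0, 3.07], [-2.55, 2.55]. Speed limits (rad/s): [2.22, 2.22, 2.57, 3.14, 3.14, 3.14].

INTERFACE

Orientations are given as [roll, pitch, yaw] about the fixed x, y, z axes, in that order (R = Rz(yaw) Ry(pitch) Rx(roll)).
In Python, from cell import manip, viewer gives the robot as it stands.
- The arm moves only by the tool apply_moves, never from a script. Its argument "moves" is a list of rows, each a list of 3 entries, a list of its own where there are three numbers: the shift along the tool's x, y, z each as a share of 0.25 m, from -1 to 1, then the turn, a rotation vector about the tool's x, y, z each as a share of pi rad, from -1 to 1, then the closure, from 0 (fully open) to 1 (shut). In form: [[[dx, dy, dz], [wx, wy, wz], grip], ...]. A call has 1 to 12 rows; each row is the pose to reach, as a shift and turn from the pose commanded when the call began, along the tool's axes at that moment, turning the shorter way round; what a row does not reach only later rows make up. A row lasts 1/12 s, in which the tool goes at most 41.7 mm and 7.16 degrees, less where a joint would pass 70% of its speed; a pose out of reach is approached as far as the arm can. A call with a number of a shift or a turn outside -1 to 1 is refused whole. A call with a gripper value outside its range is refused whole. The fingers move at their own pace and stop on an object; "squeeze" is the grip in N (left out, the last holds). Time passes only in rows, so rows that repeat a pose let the fingers close. It gives the time, the measured TCP pose, the force, the opening and the grip force at its end, in the units of the state.
- manip.read_state(): the state, without advancing time (a new reading comes with each control period).
- viewer.camera(name): name is "scene" or "top" or "wrist"; returns the picture (420x560x3 uint8, blue, green, red); there is no depth.
- viewer.camera_info(name): a dict with "camera_matrix" (3x3 intrinsics, pixels), "k1" (the pictures are not rectified: a ray, as slopes to the right and down, at radius r is drawn at 1 + k1 r^2 times it, then the intrinsics apply), "R" (3x3) and "t" (3): a world point X has camera coordinates R X + t. Camera axes: x right, y down, z forward; pixel columns grow to the right and rows downward; lengths in mm; the calibration is good to about 2 mm. A picture is of the moment at which its call begins: read the wrist's pose just before it. camera_info takes no time and is no camera call; for the wrist camera it gives the pose at the moment of the call.
- manip.sign_off(): hands the job in; it is judged then, once.
The state is a dict: "clock": time; "joints": joint angles; "qd": joint speeds; "effort": joint torques, N m; "eef_pos": TCP position; "eef_rot": TCP orientation; "wrist_force": force on the tool from outside, world axes, zero at the start; "moment": the same for the moment, N m; "finger_gap": finger opening in mm; "finger_force": force on a finger pad.
Only numpy, scipy, OpenCV 4.12 (cv2) and the standard library are available. Lean on these libraries where they do the work, as an engineer would, in place of code of your own. Each camera call takes 0.05 s, during which the arm holds its last target. There are 200 camera calls.

## Working session

There is one attempt and no reset: what is moved stays moved. The work goes in short steps, Python scripts to look and compute and a tool call to move; the robot and the scene stay as the last step left them, time stands still between calls to the robot, and variables do not carry over. Pictures are saved under pics/ and viewed, at most 10 in all, crops included, and the job is handed in when it is done.

Besides the shell and the picture viewer there is one more tool, called after ">>>" as name(argument=value, ...), one argument or row to a line, values as JSON. apply_moves: Moves the arm, as the interface text tells. Shift numbers are shares of 0.25 m and turn numbers shares of pi rad, none past 1 either way. Its arguments: {"type":"object","properties":{"moves":{"type":"array"},"squeeze":{"type":"number"}},"required":["moves"]}

```bash
ls; mkdir -p pics; python3 - <<'E'
from cell import manip, viewer
import cv2
print(manip.read_state())
for n in("top","scene"):
    cv2.imwrite(f"pics/{n}0.png",viewer.camera(n)); 
    i=viewer.camera_info(n); print(n,i)
E
```

```text
pics
{'clock': 0.0, 'joints': array([ 1.26741453e+00,  3.00430968e-01,  1.52156688e+00,  3.72786012e-05,
        1.32066022e+00, -6.65741467e-02]), 'qd': array([ 0.00072039,  0.00033046, -0.00206455, -0.0013579 ,  0.00046641,
        0.00072912]), 'effort': array([ 1.16140742e-03, -5.31801081e+01, -3.52733409e+01,  7.09695392e-02,
        2.44496902e-02, -8.05746731e-05]), 'eef_pos': array([128.94241539, 534.43808614, 221.9143302 ]), 'eef_rot': array([-3.14053200e+00, -1.06905554e-04,  2.90477570e+00]), 'wrist_force': array([-0.63201113, -0.59833336,  0.88705062]), 'moment': array([ 0.00642199,  0.06493694, -0.00903641]), 'finger_force': 0.0, 'finger_gap': 93.89509034827677}
top {'camera_matrix': array([[389.88517766,   0.        , 279.78777188],
       [  0.        , 389.88517766, 212.91867499],
       [  0.        ,   0.        ,   1.        ]]), 'k1': -0.02597729475884339, 'R': array([[-1.37954249e-01, -9.90438433e-01, -5.79634892e-04],
       [-9.68949882e-01,  1.35082393e-01, -2.07096288e-01],
       [ 2.05194422e-01, -2.80081757e-02, -9.78320393e-01]]), 't': array([ -64.55493794,  529.43031251, 1091.34747082])}
scene {'camera_matrix': array([[423.30461901,   0.        , 287.15183441],
       [  0.        , 423.30461901, 215.47077961],
       [  0.        ,   0.        ,   1.        ]]), 'k1': 0.01193136102355115, 'R': array([[ 0.73705641,  0.67581758, -0.00429553],
       [ 0.53248855, -0.58463022, -0.61209758],
       [-0.4161776 ,  0.44886313, -0.79077057]]), 't': array([-302.41068825, -274.64246354, 1537.69863124])}
```

```bash
python3 -c "
import cv2
for n in('top','scene'): cv2.imwrite(f'pics/{n}0b.png',cv2.resize(cv2.imread(f'pics/{n}0.png'),(800,600),interpolation=cv2.INTER_CUBIC))"
```

```text
(no output)
```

View pics/top0b.png

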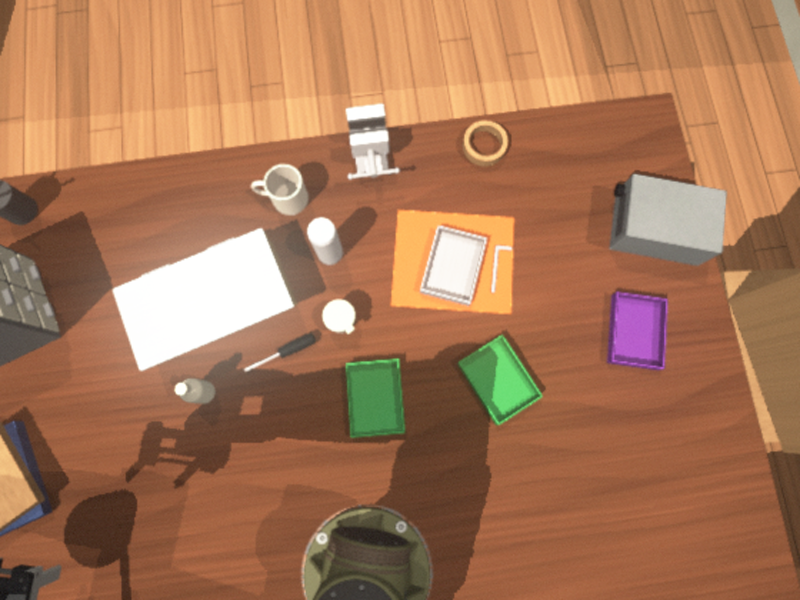

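View pics/scene0b.png

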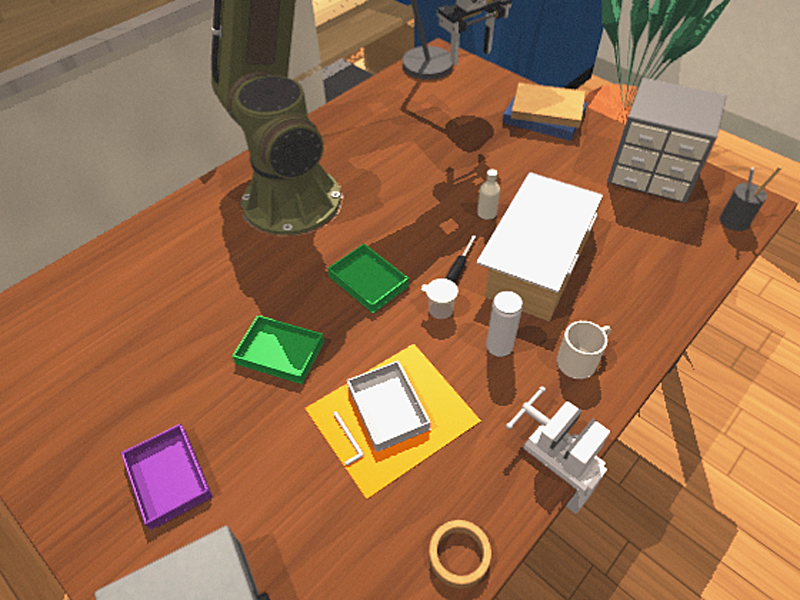

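The top view shows the lid with corners at about (141,367), (293,305), (263,230) and (113,290). The tray is on the mat at about (455,264), the bottle at (195,390), the screwdriver at (282,352), the cup at (339,316) and the can at (325,240). Next I compute positions.

```bash
cat > h.py <<'E'
import numpy as np, cv2
from cell import manip, viewer
from scipy.spatial.transform import Rotation as Ro
def px2w(info,px,z):
    K=np.array(info["camera_matrix"]);k=info["k1"]
    p=np.atleast_2d(np.array(px,float))
    s=cv2.undistortPoints(p[:,None],K,np.array([k,0,0,0.]))[:,0]
    R=np.array(info["R"]);t=np.array(info["t"]);c=-R.T@t
    d=np.c_[s,np.ones(len(s))]@R
    return c+d*((z-c[2])/d[:,2])[:,None]
def w2px(info,X):
    R=np.array(info["R"]);t=np.array(info["t"])
    return cv2.projectPoints(np.atleast_2d(np.array(X,float)),cv2.Rodrigues(R)[0],t,np.array(info["camera_matrix"]),np.array([info["k1"],0,0,0.]))[0][:,0]
def delta(pos,rpy,cmd=None):
    "shares from commanded pose (default measured) to target"
    s=manip.read_state()
    p0,r0=(s["eef_pos"],s["eef_rot"]) if cmd is None else cmd
    R0=Ro.from_euler('xyz',r0)
    return np.round(R0.inv().apply(np.array(pos)-p0)/250,4), np.round((R0.inv()*Ro.from_euler('xyz',rpy)).as_rotvec()/np.pi,4)
E
python3 - <<'E'
from h import *
np.set_printoptions(precision=1,suppress=True)
i=viewer.camera_info("top");f=.7
def q(n,px,z):print(n,px2w(i,np.array(px)*f,z)[:,:2].tolist())
L=px2w(i,np.array([(141,367),(293,305),(263,230),(113,290)])*f,103)
print("lid",L[:,:2]);d=np.diff(np.vstack([L,L[:1]]),axis=0)
print(np.linalg.norm(d,axis=1),np.arctan2(d[:,1],d[:,0]))
T=px2w(i,np.array([(421,294),(472,303),(488,236),(437,226)])*f,30)
d=np.diff(np.vstack([T,T[:1]]),axis=0)
print("tray",T[:,:2],T.mean(0),np.linalg.norm(d,axis=1),np.arctan2(d[:,1],d[:,0]))
M=px2w(i,np.array([(391,306),(512,313),(514,217),(398,210)])*f,3)
print("mat",M[:,:2],M.mean(0))
q("bottle base",[(204,392)],0);q("bottle top",[(181,391)],130)
q("driver",[(246,370),(316,338)],10);q("cup top",[(338,314)],65);q("can top",[(321,228)],150)
q("hexkey",[(494,291),(498,248),(511,248)],8)
q("mug",[(284,180)],90)
# check scene cam
s=viewer.camera_info("scene");
print("lid scene",px2w(s,np.array([(481,261),(556,288),(602,195),(531,176)])*f,103)[:,:2])
print("tray scene",px2w(s,np.array([(348,378),(402,361),(430,412),(378,437)])*f,30).tolist())
E
```

```text
lid [[451.4 377.9]
 [532.9  73.1]
 [696.5 118.4]
 [613.2 427.4]]
[315.5 169.8 320.1 169.1] [-1.3  0.3  1.8 -2.8]
tray [[ 536.3 -185.4]
 [ 502.2 -289. ]
 [ 643.7 -347.8]
 [ 681.4 -241.9]] [ 590.9 -266.    30. ] [109.1 153.2 112.4 155.7] [-1.9 -0.4  1.2  2.8]
mat [[ 525.  -119.4]
 [ 473.9 -375. ]
 [ 688.2 -418.7]
 [ 740.2 -164.4]] [ 606.8 -269.4    3. ]
bottle base [[397.14765037853874, 294.25191323402976]]
bottle top [[391.92264476685085, 292.95014634146287]]
driver [[429.8114076224783, 200.06089906312062], [476.9447727346526, 47.24890123332818]]
cup top [[510.5252834569487, -9.593576605515338]]
can top [[666.6150149618175, -3.6795489694438714]]
hexkey [[526.0693505274147, -343.93708513427316], [620.416499971553, -369.44263191079426], [616.4968357125684, -397.7596478037751]]
mug [[805.7068612057919, 67.83426449486143]]
lid scene [[538.3  80.6]
 [696.  124.8]
 [616.7 427.4]
 [457.2 372.6]]
tray scene [[501.368127268466, -278.75414429660015, 30.000000000000114], [552.4587047062315, -179.0537971035971, 29.999999999999886], [668.434944462512, -226.4599620321477, 30.000000000000114], [631.9952117700996, -328.5376345825672, 30.0]]
```

```bash
cat >> h.py <<'E'
C=np.array([588,253.]);PSI=.265
def case(x,y,z): return np.array([*(C+[x*np.cos(PSI)-y*np.sin(PSI),x*np.sin(PSI)+y*np.cos(PSI)]),z])
def tiltpose(tip,beta,psi=PSI):
    "tip position, beta = tool raised from straight down; yaw family +pi"
    rpy=[np.pi,beta,psi+np.pi]
    return tip-17*Ro.from_euler('xyz',rpy).as_matrix()[:,2],rpy
E
python3 -c "
from h import *
for b in (45,55): print(b,*delta(*tiltpose(case(-150,-55,190),np.radians(b))))
p,r=tiltpose(case(-150,-55,190),np.radians(45)); print(p,Ro.from_euler('xyz',r).as_matrix()[:,2])
"
```

```text
45 [-1.5866 -1.1682  0.0808] [-0.063  -0.2447 -0.1512]
55 [-1.5799 -1.1718  0.0899] [-0.0769 -0.299  -0.147 ]
[446.03993593 157.4851593  202.02081528] [ 0.68242345  0.18519782 -0.70710678]
```

>>> apply_moves(
  moves=[
    [[-0.95, -0.7, -0.1], [-0.063, -0.2447, -0.1512], 1],
    [[-0.95, -0.7, -0.1], [-0.063, -0.2447, -0.1512], 1],
    [[-0.95, -0.7, -0.1], [-0.063, -0.2447, -0.1512], 1],
    [[-0.95, -0.7, -0.1], [-0.063, -0.2447, -0.1512], 1],
    [[-0.95, -0.7, -0.1], [-0.063, -0.2447, -0.1512], 1],
    [[-0.95, -0.7, -0.1], [-0.063, -0.2447, -0.1512], 1],
    [[-0.95, -0.7, -0.1], [-0.063, -0.2447, -0.1512], 1],
    [[-0.95, -0.7, -0.1], [-0.063, -0.2447, -0.1512], 1],
    [[-0.95, -0.7, -0.1], [-0.063, -0.2447, -0.1512], 1],
    [[-0.95, -0.7, -0.1], [-0.063, -0.2447, -0.1512], 1],
  ],
)

```text
clock: 0.93
eef_pos: [318.8, 308.8, 247.7]
eef_rot: [3.139, 0.785, -2.881]
wrist_force: [-0.7, 0.1, -0.2]
finger_gap: 30.6
finger_force: 0.0
```

```bash
python3 -c "
from h import *
np.set_printoptions(precision=3,suppress=True)
s=manip.read_state();print(s['clock'],s['eef_pos'],s['eef_rot'],s['joints'],s['finger_gap'])
print(*delta(*tiltpose(case(-150,-55,190),np.radians(45))))
print(*delta(*tiltpose(case(-150,-55,90),np.radians(45))))
"
```

```text
0.9333 [318.802 308.751 247.663] [ 3.139  0.785 -2.881] [ 0.94  -0.243  2.198 -0.777  0.681 -0.4  ] 30.58757123161044
[-0.108 -0.717  0.364] [-0.    -0.    -0.001]
[ 0.174 -0.718  0.647] [-0.    -0.    -0.001]
```

>>> apply_moves(
  moves=[
    [[-0.108, -0.717, 0.364], [0, 0, 0], 1],
    [[-0.108, -0.717, 0.364], [0, 0, 0], 1],
    [[-0.108, -0.717, 0.364], [0, 0, 0], 1],
    [[-0.108, -0.717, 0.364], [0, 0, 0], 1],
    [[-0.108, -0.717, 0.364], [0, 0, 0], 1],
    [[-0.108, -0.717, 0.364], [0, 0, 0], 1],
    [[-0.108, -0.717, 0.364], [0, 0, 0], 1],
    [[-0.108, -0.717, 0.364], [0, 0, 0], 1],
    [[-0.108, -0.717, 0.364], [0, 0, 0], 1],
  ],
)

```text
clock: 1.68
eef_pos: [446.8, 158.1, 201.8]
eef_rot: [3.137, 0.784, -2.881]
wrist_force: [-0.1, -0.3, -0.0]
finger_gap: 0.6
finger_force: 0.0
```

```bash
python3 -c "
from h import *
np.set_printoptions(precision=3,suppress=True)
s=manip.read_state();print(s['clock'],s['eef_pos'],s['eef_rot'],s['joints'],s['finger_gap'])
cv2.imwrite('pics/w1.png',cv2.resize(viewer.camera('wrist'),(800,600)))
i=viewer.camera_info('wrist');R=np.array(i['R']);print(R,-R.T@i['t'])
for z in(130,95,65,):print(*delta(*tiltpose(case(-150,-55,z),np.radians(45))))
f=np.array([case(-103,y,95) for y in(-160,0,160)]);print(w2px(i,f)/.7)
"
```

```text
1.6833 [446.848 158.15  201.834] [ 3.137  0.784 -2.881] [ 0.261 -0.178  2.267  0.015  0.269 -1.585] 0.5656982535322088
[[-0.262  0.965  0.003]
 [ 0.496  0.132  0.858]
 [ 0.828  0.226 -0.514]] [287.709 115.225 267.436]
[ 0.172 -0.005  0.168] [ 0.001 -0.    -0.001]
[ 0.27  -0.005  0.267] [ 0.001 -0.    -0.001]
[ 0.355 -0.005  0.352] [ 0.001 -0.    -0.001]
[[214.281 233.382]
 [496.264 232.611]
 [774.192 232.595]]
```

View pics/w1.png

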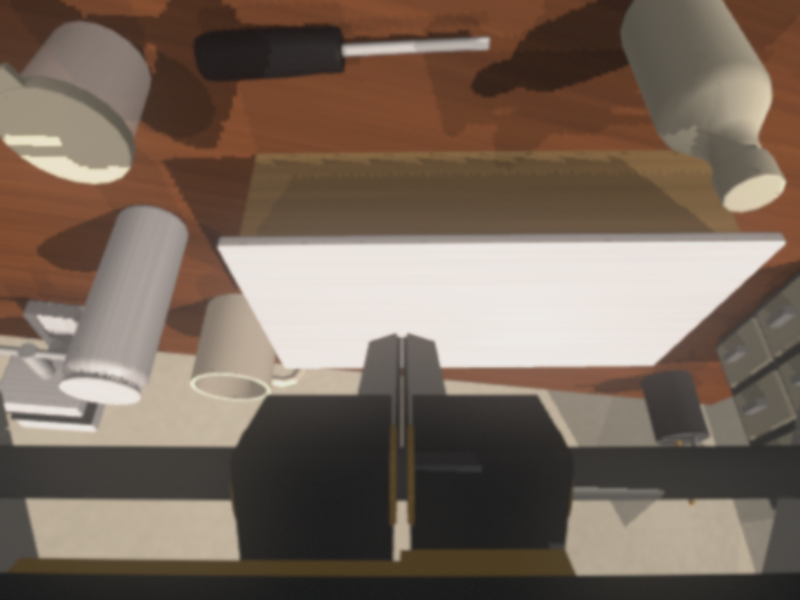

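The wrist view (upside down) shows the lid's front edge from (220,240) to (784,238), about 5 px off the prediction. I shift the case centre by (+3,+4) mm. The bottle is on the right, away from the gripper.

```bash
sed -i 's/C=np.array(.*/C=np.array([591,257.]);PSI=.265/' h.py; python3 -c "
from h import *
for b,z in((38,120),(38,70)):print(*delta(*tiltpose(case(-135,-55,z),np.radians(b))))
"
```

```text
[0.1378 0.0076 0.2502] [ 0.0006  0.0386 -0.0007]
[0.2791 0.0071 0.3918] [ 0.0006  0.0386 -0.0007]
```

>>> apply_moves(
  moves=[
    [[0.138, 0.007, 0.25], [0, 0.0386, 0], 1],
    [[0.138, 0.007, 0.25], [0, 0.0386, 0], 1],
    [[0.138, 0.007, 0.25], [0, 0.0386, 0], 1],
    [[0.138, 0.007, 0.25], [0, 0.0386, 0], 1],
  ],
)

```text
clock: 2.07
eef_pos: [464.1, 165.7, 132.6]
eef_rot: [3.14, 0.661, -2.877]
wrist_force: [-0.6, -0.3, 0.2]
finger_gap: 0.4
finger_force: 0.0
```

```bash
python3 -c "
from h import *
np.set_printoptions(precision=3,suppress=True)
s=manip.read_state();print(s['clock'],s['eef_pos'],s['eef_rot'],s['joints'],s['finger_gap'])
for b,x,z in((38,-135,62),(38,-88,62),(30,-88,62)):print(*delta(*tiltpose(case(x,-55,z),np.radians(b))))
"
```

```text
2.0667 [464.07  165.749 132.561] [ 3.14   0.661 -2.877] [ 0.269  0.03   2.219 -0.001  0.232 -1.567] 0.3979434961530147
[ 0.138 -0.001  0.183] [ 0.001 -0.001  0.   ]
[-0.011 -0.001  0.298] [ 0.001 -0.001  0.   ]
[-0.02  -0.001  0.299] [0.001 0.044 0.   ]
```

>>> apply_moves(
  moves=[
    [[0.138, 0, 0.183], [0, 0, 0], 1],
    [[0.138, 0, 0.183], [0, 0, 0], 1],
    [[0.138, 0, 0.183], [0, 0, 0], 1],
    [[0.011, 0, 0.281], [0, 0, 0], 1],
    [[0.011, 0, 0.281], [0, 0, 0], 1],
    [[0.011, 0, 0.281], [0, 0, 0], 1],
  ],
)

```text
clock: 2.57
eef_pos: [505.3, 176.2, 78.2]
eef_rot: [3.14, 0.665, -2.877]
wrist_force: [-1.4, -0.2, -1.4]
finger_gap: 0.5
finger_force: 0.6
```

```bash
python3 -c "
from h import *
np.set_printoptions(precision=3,suppress=True)
s=manip.read_state();print(s['clock'],s['eef_pos'],s['eef_rot'],s['joints'],s['finger_gap'],s['wrist_force'])
# tip follows arc about the hinge
r0=np.hypot(75+93,95-62)
for th,b in((0,38),(.2,40),(.4,43),(.6,46),(.8,50),(1.,55),(1.2,60),(1.4,60),(1.6,60),(1.75,60)):
    a=-np.arctan2(33,168)*max(0,1-th/.6)
    r=168 if th<.6 else 160
    x=75-r*np.cos(th+a);z=95+r*np.sin(th+a)
    print(th,round(x),round(z),*delta(*tiltpose(case(x,-55,z),np.radians(b))))
"
```

```text
2.5667 [505.288 176.227  78.218] [ 3.14   0.665 -2.877] [ 0.267  0.243  2.148 -0.     0.085 -1.569] 0.5233549007398423 [-1.352 -0.154 -1.386]
0 -90 63 [-0.006  0.002  0.016] [ 0.     0.001 -0.   ]
0.2 -93 107 [-0.104  0.002 -0.13 ] [ 0.    -0.011 -0.   ]
0.4 -84 150 [-0.236  0.002 -0.245] [ 0.    -0.027 -0.   ]
0.6 -57 185 [-0.403  0.003 -0.289] [ 0.    -0.044 -0.   ]
0.8 -36 210 [-0.523  0.003 -0.314] [ 0.    -0.066 -0.   ]
1.0 -11 230 [-0.645  0.003 -0.313] [ 0.    -0.094 -0.   ]
1.2 17 244 [-0.765  0.003 -0.287] [ 0.    -0.122 -0.   ]
1.4 48 253 [-0.883  0.003 -0.238] [ 0.    -0.122 -0.   ]
1.6 80 255 [-0.989  0.003 -0.166] [ 0.    -0.122 -0.   ]
1.75 104 252 [-1.058  0.003 -0.099] [ 0.    -0.122 -0.   ]
```

>>> apply_moves(
  moves=[
    [[-0.05, 0, -0.06], [0, -0.005, 0], 1],
    [[-0.104, 0, -0.13], [0, -0.011, 0], 1],
    [[-0.17, 0, -0.187], [0, -0.019, 0], 1],
    [[-0.236, 0, -0.245], [0, -0.027, 0], 1],
    [[-0.32, 0, -0.267], [0, -0.035, 0], 1],
    [[-0.403, 0, -0.289], [0, -0.044, 0], 1],
    [[-0.403, 0, -0.289], [0, -0.044, 0], 1],
  ],
)

```text
clock: 3.15
eef_pos: [539.9, 185.3, 201.4]
eef_rot: [3.14, 0.812, -2.878]
wrist_force: [-1.3, -0.4, 0.1]
finger_gap: 0.3
finger_force: 0.5
```

```bash
python3 -c "
from h import *
np.set_printoptions(precision=3,suppress=True)
s=manip.read_state();print(s['clock'],s['eef_pos'],s['eef_rot'],s['joints'],s['finger_gap'],s['wrist_force'])
cv2.imwrite('pics/s1.png',cv2.resize(viewer.camera('scene')[80:300,250:500],(700,616))[:600])
for th,b in((.8,50),(1.,55),(1.2,60),(1.4,60),(1.6,60),(1.75,60)):
    r=160
    x=75-r*np.cos(th);z=95+r*np.sin(th)
    print(th,round(x),round(z),*delta(*tiltpose(case(x,-55,z),np.radians(b))))
"
```

```text
3.15 [539.937 185.332 201.359] [ 3.14   0.812 -2.878] [ 0.267  0.06   2.061 -0.     0.209 -1.569] 0.2571418909361464 [-1.279 -0.437  0.059]
0.8 -36 210 [-0.119  0.003 -0.003] [ 0.    -0.021 -0.   ]
1.0 -11 230 [-0.24   0.003  0.015] [ 0.    -0.049 -0.   ]
1.2 17 244 [-0.354  0.004  0.058] [ 0.    -0.076 -0.   ]
1.4 48 253 [-0.464  0.004  0.124] [ 0.    -0.076 -0.   ]
1.6 80 255 [-0.559  0.003  0.209] [ 0.    -0.076 -0.   ]
1.75 104 252 [-0.618  0.003  0.285] [ 0.    -0.076 -0.   ]
```

View pics/s1.png

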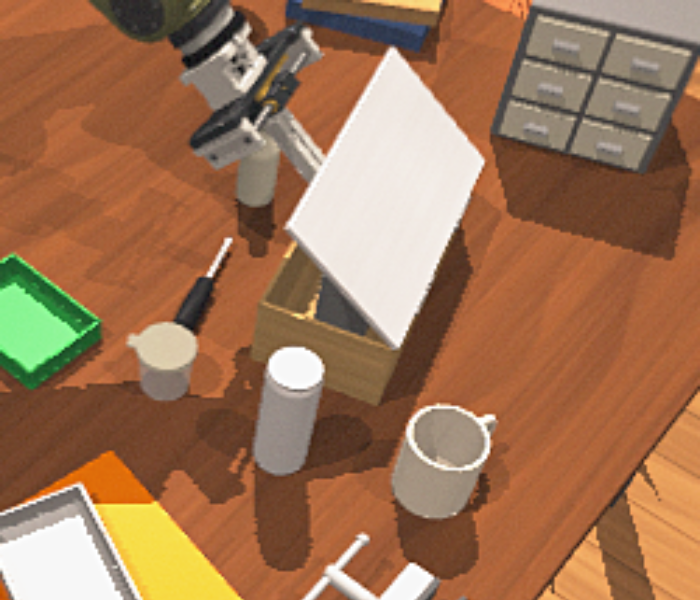

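The lid stands at about 0.7 rad on the fingers and nothing else has moved. I continue with the tilt kept.

```bash
python3 -c "
from h import *
for th in(.8,1.,1.2,1.4,1.6,1.72):
    r=158
    x=75-r*np.cos(th);z=95+r*np.sin(th)
    print(th,round(x),round(z),*delta(*tiltpose(case(x,-55,z),.84)))
"
```

```text
0.8 -35 208 [-0.1208  0.0034  0.0048] [ 0.0003 -0.0104 -0.0002]
1.0 -10 228 [-0.2458  0.0034  0.022 ] [ 0.0003 -0.0104 -0.0002]
1.2 18 242 [-0.3649  0.0035  0.0637] [ 0.0003 -0.0104 -0.0002]
1.4 48 251 [-0.4734  0.0035  0.1282] [ 0.0003 -0.0104 -0.0002]
1.6 80 253 [-0.5669  0.0034  0.2129] [ 0.0003 -0.0104 -0.0002]
1.72 98 251 [-0.6142  0.0034  0.2721] [ 0.0003 -0.0104 -0.0002]
```

>>> apply_moves(
  moves=[
    [[-0.06, 0, 0.002], [0, -0.01, 0], 1],
    [[-0.12, 0, 0.005], [0, -0.01, 0], 1],
    [[-0.18, 0, 0.013], [0, -0.01, 0], 1],
    [[-0.245, 0, 0.022], [0, -0.01, 0], 1],
    [[-0.305, 0, 0.042], [0, -0.01, 0], 1],
    [[-0.365, 0, 0.064], [0, -0.01, 0], 1],
    [[-0.42, 0, 0.095], [0, -0.01, 0], 1],
    [[-0.473, 0, 0.128], [0, -0.01, 0], 1],
    [[-0.52, 0, 0.17], [0, -0.01, 0], 1],
    [[-0.567, 0, 0.213], [0, -0.01, 0], 1],
    [[-0.614, 0, 0.272], [0, -0.01, 0], 1],
    [[-0.614, 0, 0.272], [0, -0.01, 0], 1],
  ],
)

```text
clock: 4.2
eef_pos: [690.0, 225.6, 258.1]
eef_rot: [3.14, 0.834, -2.878]
wrist_force: [-0.3, -1.6, -1.4]
finger_gap: 0.4
finger_force: 0.0
```

```bash
python3 -c "
from h import *
np.set_printoptions(precision=3,suppress=True)
s=manip.read_state();print(s['clock'],s['eef_pos'],s['eef_rot'],s['joints'],s['wrist_force'])
r=[np.pi,0,PSI+np.pi]
print(*delta(case(0,0,330),r)); print(*delta(case(-60,0,340),r))
"
```

```text
4.2 [690.02  225.557 258.145] [ 3.14   0.834 -2.878] [ 0.265  0.318  1.612  0.     0.377 -1.57 ] [-0.301 -1.551 -1.387]
[ 0.022  0.225 -0.452] [ 0.     0.266 -0.   ]
[ 0.153  0.225 -0.656] [ 0.     0.266 -0.   ]
```

>>> apply_moves(
  moves=[
    [[0.153, 0.225, -0.656], [0, 0, 0], 0.5],
    [[0.153, 0.225, -0.656], [0, 0.06, 0], 0.2],
    [[0.153, 0.225, -0.656], [0, 0.266, 0], 0],
    [[0.153, 0.225, -0.656], [0, 0.266, 0], 0],
    [[0.153, 0.225, -0.656], [0, 0.266, 0], 0],
    [[0.153, 0.225, -0.656], [0, 0.266, 0], 0],
    [[0.153, 0.225, -0.656], [0, 0.266, 0], 0],
    [[0.153, 0.225, -0.656], [0, 0.266, 0], 0],
    [[0.153, 0.225, -0.656], [0, 0.266, 0], 0],
    [[0.153, 0.225, -0.656], [0, 0.266, 0], 0],
  ],
)

```text
clock: 5.03
eef_pos: [532.1, 240.9, 339.2]
eef_rot: [3.141, -0.002, -2.877]
wrist_force: [0.5, -0.3, 0.2]
finger_gap: 63.6
finger_force: 0.0
```

```bash
python3 -c "
from h import *
np.set_printoptions(precision=3,suppress=True)
s=manip.read_state();print(s['clock'],s['eef_pos'],s['eef_rot'],s['joints'],s['finger_gap'])
i=viewer.camera_info('wrist');np.save('i2.npy',i,allow_pickle=True)
cv2.imwrite('pics/w2.png',cv2.resize(viewer.camera('wrist'),(800,600)))
cv2.imwrite('pics/t2.png',viewer.camera('top'))
print(w2px(i,[case(x,y,95) for x in(-75,75)for y in(-160,0,160)])/.7)
"
```

```text
5.0333 [532.144 240.901 339.206] [ 3.141 -0.002 -2.877] [ 0.362  0.324  1.223  0.001  1.596 -1.473] 63.6477741540902
[[208.417 238.653]
 [401.4   238.466]
 [594.26  238.595]
 [224.267 404.121]
 [401.399 404.328]
 [578.429 403.972]]
```

View pics/w2.png

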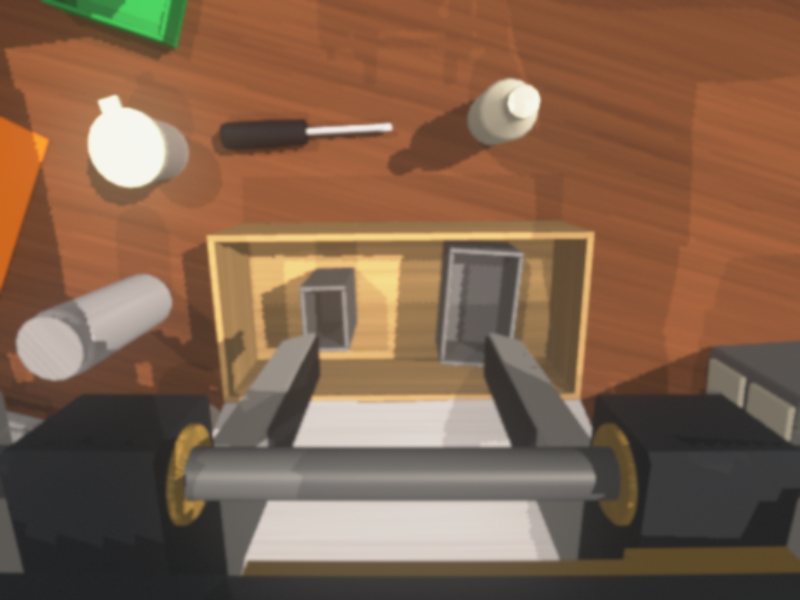

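The wrist view shows the lid leaning open. The case front rim, from (209,236) to (594,233), matches the prediction. The pot rim has corners (303,288), (345,288), (350,350) and (306,350). The bin rim has corners (449,249), (522,253), (515,365) and (441,362).

```bash
python3 -c "
from h import *
np.set_printoptions(precision=3,suppress=True)
i=np.load('i2.npy',allow_pickle=True).item()
for n,z,p in(('bin',70,[(449,249),(522,253),(515,365),(441,362)]),('pot',90,[(303,288),(345,288),(350,350),(306,350)])):
    X=px2w(i,np.array(p)*.7,z)[:,:2];d=np.diff(np.vstack([X,X[:1]]),axis=0)
    print(n,X.mean(0),np.linalg.norm(d,axis=1),np.arctan2(d[:,1],d[:,0]))
    e=(X[3]-X[0])+(X[2]-X[1]);yaw=np.arctan2(e[1],e[0]);print('yaw',yaw)
    m=X.mean(0);r=[np.pi,0,yaw+np.pi]
    tipz=70-32 if n=='bin' else 90-22
    for zz in(tipz+85,tipz):print(*delta([*m,zz+17],r))
"
```

```text
bin [564.852 325.64 ] [ 64.838 106.134  69.541 106.699] [ 1.781  0.263 -1.35  -2.923]
yaw 0.24043713159658878
[-0.217  0.292  0.802] [0.    0.    0.008]
[-0.216  0.291  1.143] [0.    0.    0.008]
pot [604.926 192.673] [36.071 56.58  39.018 56.533] [ 1.836  0.315 -1.305 -2.878]
yaw 0.2893968659018491
[-0.233 -0.264  0.682] [ 0.     0.    -0.008]
[-0.232 -0.264  1.022] [ 0.     0.    -0.008]
```

>>> apply_moves(
  moves=[
    [[-0.217, 0.292, 0.5], [0, 0, 0.008], 0],
    [[-0.217, 0.292, 0.6], [0, 0, 0.008], 0],
    [[-0.217, 0.292, 0.7], [0, 0, 0.008], 0],
    [[-0.217, 0.292, 0.8], [0, 0, 0.008], 0],
    [[-0.217, 0.292, 0.8], [0, 0, 0.008], 0],
    [[-0.217, 0.292, 0.8], [0, 0, 0.008], 0],
    [[-0.217, 0.292, 0.8], [0, 0, 0.008], 0],
  ],
)

```text
clock: 5.72
eef_pos: [563.1, 325.5, 138.1]
eef_rot: [-3.142, -0.005, -2.901]
wrist_force: [0.6, -0.8, 0.8]
finger_gap: 93.9
finger_force: 0.0
```

```bash
python3 -c "
from h import *
np.set_printoptions(precision=3,suppress=True)
s=manip.read_state();print(s['joints'],s['finger_gap'])
print(*delta([564.8,325.6,38+17],[np.pi,0,np.pi+.24]))
i=viewer.camera_info('wrist');np.save('i3.npy',i,allow_pickle=True)
cv2.imwrite('pics/w3.png',cv2.resize(viewer.camera('wrist'),(800,600)))
X=[[564.8+55*a*np.cos(.24)-33*b*np.sin(.24),325.6+55*a*np.sin(.24)+33*b*np.cos(.24),70] for a,b in((-1,-1),(-1,1),(1,1),(1,-1))]
print(w2px(i,X)/.7)
"
```

```text
[ 0.467  0.598  1.294  0.001  1.254 -1.344] 93.90438664905896
[-0.008 -0.001  0.332] [-0.    -0.002  0.   ]
[[329.694 206.456]
 [472.39  206.614]
 [464.748 422.314]
 [336.921 422.193]]
```

View pics/w3.png

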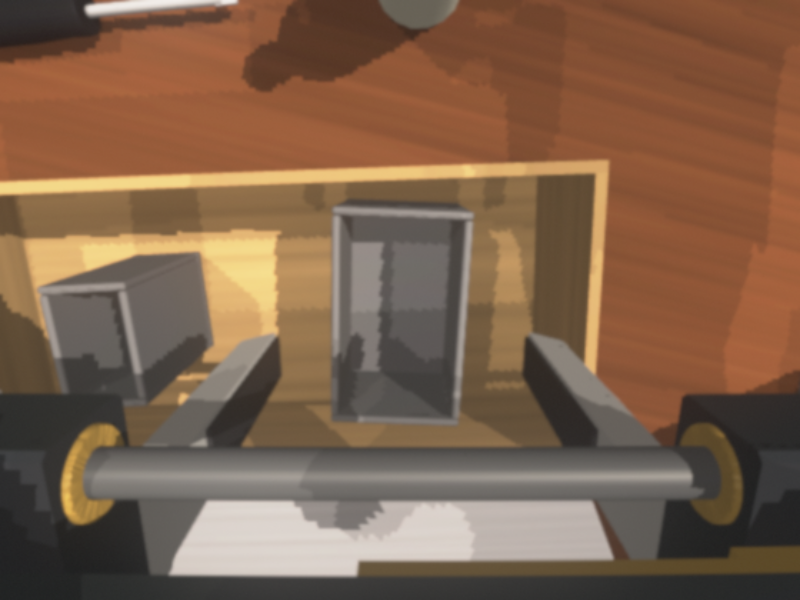

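Bin rim corners are at (333,207), (473,212), (460,422) and (333,418), matching the prediction. Descend and grip.

>>> apply_moves(
  moves=[
    [[-0.008, 0, 0.16], [0, 0, 0], 0],
    [[-0.008, 0, 0.332], [0, 0, 0], 0],
    [[-0.008, 0, 0.332], [0, 0, 0], 0],
    [[-0.008, 0, 0.332], [0, 0, 0], 0.4],
    [[-0.008, 0, 0.332], [0, 0, 0], 0.6],
    [[-0.008, 0, 0.332], [0, 0, 0], 0.6],
    [[-0.008, 0, 0.332], [0, 0, 0], 0.6],
    [[-0.008, 0, 0.332], [0, 0, 0], 0.6],
    [[-0.008, 0, 0.332], [0, 0, 0], 0.6],
    [[-0.008, 0, 0.332], [0, 0, 0], 0.6],
  ],
  squeeze=20,
)

```text
clock: 6.6
eef_pos: [567.3, 326.4, 60.0]
eef_rot: [3.14, 0.002, -2.902]
wrist_force: [-1.8, -1.4, 10.0]
finger_gap: 66.0
finger_force: 19.9
```

>>> apply_moves(
  moves=[
    [[0, 0, -0.03], [0, 0, 0], 0.6],
    [[0, 0, -0.06], [0, 0, 0], 0.6],
    [[0, 0, -0.12], [0, 0, 0], 0.6],
    [[0, 0, -0.12], [0, 0, 0], 0.6],
  ],
)

```text
clock: 6.93
eef_pos: [567.5, 326.7, 91.1]
eef_rot: [3.14, 0.003, -2.902]
wrist_force: [0.8, -0.1, -0.6]
finger_gap: 66.2
finger_force: 19.9
```

```bash
python3 -c "
from h import *
np.set_printoptions(precision=3,suppress=True)
s=manip.read_state();print(s['eef_pos'],s['wrist_force'],s['moment'],s['finger_gap'],s['finger_force'])
"
```

```text
[567.512 326.699  91.072] [ 0.843 -0.096 -0.618] [ 0.098 -0.019 -0.029] 66.15617849092307 19.866815507411957
```

>>> apply_moves(
  moves=[
    [[0, 0, -0.15], [0, 0, 0], 0.6],
    [[0, 0, -0.31], [0, 0, 0], 0.6],
    [[0, 0, -0.47], [0, 0, 0], 0.6],
    [[0, 0, -0.62], [0, 0, 0], 0.6],
    [[0, -0.15, -0.64], [0, 0, 0], 0.6],
    [[0, -0.3, -0.64], [0, 0, 0], 0.6],
    [[0, -0.47, -0.64], [0, 0, 0], 0.6],
    [[0, -0.63, -0.64], [0, 0, 0], 0.6],
    [[0, -0.8, -0.64], [0, 0, 0], 0.6],
    [[0, -0.96, -0.64], [0, 0, 0], 0.6],
  ],
)

```text
clock: 7.77
eef_pos: [623.7, 90.9, 247.4]
eef_rot: [3.141, -0.001, -2.902]
wrist_force: [1.3, 0.6, -1.4]
finger_gap: 65.9
finger_force: 19.9
```

```bash
python3 -c "
from h import *
np.set_printoptions(precision=3,suppress=True)
s=manip.read_state();print(s['eef_pos'],s['finger_gap'],s['joints'])
print(*delta([660,-294,245],[np.pi,0,np.pi-.385]))
"
```

```text
[623.73   90.893 247.427] 65.94358535282412 [ 0.086  0.468  1.234  0.001  1.442 -1.725]
[ 0.225 -1.53   0.009] [ 0.    -0.     0.199]
```

>>> apply_moves(
  moves=[
    [[0.02, -0.16, 0], [0, 0, 0.02], 0.6],
    [[0.04, -0.32, 0], [0, 0, 0.04], 0.6],
    [[0.07, -0.48, 0], [0, 0, 0.065], 0.6],
    [[0.1, -0.64, 0], [0, 0, 0.09], 0.6],
    [[0.12, -0.8, 0], [0, 0, 0.11], 0.6],
    [[0.14, -0.97, 0], [0, 0, 0.13], 0.6],
  ],
)

```text
clock: 8.27
eef_pos: [646.9, -151.8, 247.3]
eef_rot: [3.141, -0.001, 2.97]
wrist_force: [0.3, 0.4, -2.2]
finger_gap: 66.2
finger_force: 19.9
```

```bash
python3 -c "
from h import *
print(*delta([660,-294,245],[np.pi,0,np.pi-.385]))
"
```

```text
[-0.149  -0.5516  0.009 ] [ 0.0001 -0.0005  0.0679]
```

>>> apply_moves(
  moves=[
    [[-0.04, -0.16, 0], [0, 0, 0.03], 0.6],
    [[-0.08, -0.32, 0], [0, 0, 0.05], 0.6],
    [[-0.12, -0.46, 0], [0, 0, 0.068], 0.6],
    [[-0.149, -0.551, 0], [0, 0, 0.068], 0.6],
    [[-0.149, -0.551, 0], [0, 0, 0.068], 0.6],
    [[-0.149, -0.551, 0], [0, 0, 0.068], 0.6],
  ],
)

```text
clock: 8.77
eef_pos: [660.4, -293.2, 246.1]
eef_rot: [3.141, -0.003, 2.758]
wrist_force: [-0.2, 0.2, -1.1]
finger_gap: 66.2
finger_force: 19.9
```

```bash
python3 -c "
from h import *
s=manip.read_state();print(s['eef_pos'],s['eef_rot'],s['finger_gap'])
i=viewer.camera_info('wrist');np.save('i4.npy',i,allow_pickle=True)
cv2.imwrite('pics/w4.png',cv2.resize(viewer.camera('wrist'),(800,600)))
"
```

```text
[ 660.37912777 -293.15088761  246.10500595] [ 3.14149370e+00 -2.69433192e-03  2.75755053e+00] 66.2172229535091
```

View pics/w4.png

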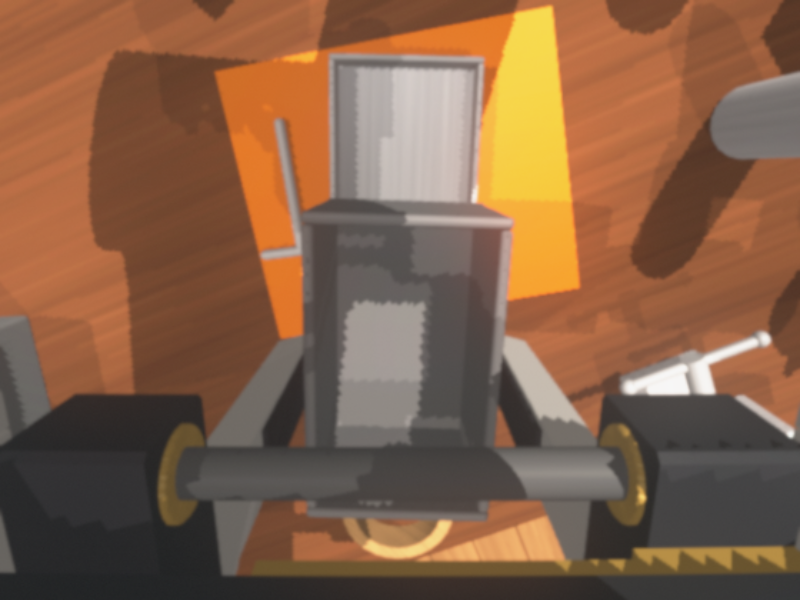

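The bin hangs level. The tray's near rim corners are at (330,56) and (484,58), with its sides running to (334,203) and (475,200).

```bash
python3 -c "
from h import *
np.set_printoptions(precision=3,suppress=True)
i=np.load('i4.npy',allow_pickle=True).item()
X=px2w(i,np.array([(330,56),(484,58),(475,200),(334,203)])*.7,33)[:,:2];print(X)
n=X[1]-X[0];print(np.linalg.norm(n));yaw=np.arctan2(n[1],n[0])-np.pi/2;print('yaws',yaw,[np.arctan2(*(X[b]-X[a])[::-1]) for a,b in((0,3),(1,2))])
yaw=-.385
c=(X[0]+X[1])/2+75*np.array([np.cos(yaw),np.sin(yaw)]);print('centre',c)
for tz in(125,66,63):print(*delta([*c,tz],[np.pi,0,np.pi+yaw]))
"
```

```text
[[ 504.885 -284.486]
 [ 546.657 -184.396]
 [ 637.147 -224.124]
 [ 599.596 -323.113]]
108.45706862650799
yaws -0.39537276561441725 [np.float64(-0.3872481061419493), np.float64(-0.413691773930822)]
centre [ 595.281 -262.608]
[0.285 0.011 0.487] [ 0.    -0.001  0.001]
[0.284 0.011 0.723] [ 0.    -0.001  0.001]
[0.284 0.011 0.735] [ 0.    -0.001  0.001]
```

>>> apply_moves(
  moves=[
    [[0.1, 0.01, 0], [0, 0, 0.004], 0.6],
    [[0.2, 0.01, 0.05], [0, 0, 0.004], 0.6],
    [[0.285, 0.01, 0.15], [0, 0, 0.004], 0.6],
    [[0.285, 0.01, 0.3], [0, 0, 0.004], 0.6],
    [[0.285, 0.01, 0.42], [0, 0, 0.004], 0.6],
    [[0.285, 0.01, 0.52], [0, 0, 0.004], 0.6],
    [[0.285, 0.01, 0.6], [0, 0, 0.004], 0.6],
    [[0.285, 0.01, 0.67], [0, 0, 0.004], 0.6],
    [[0.285, 0.01, 0.7], [0, 0, 0.004], 0.6],
    [[0.285, 0.01, 0.715], [0, 0, 0.004], 0.6],
    [[0.285, 0.01, 0.715], [0, 0, 0.004], 0.6],
    [[0.285, 0.01, 0.715], [0, 0, 0.004], 0.6],
  ],
)

```text
clock: 9.82
eef_pos: [595.8, -262.8, 69.7]
eef_rot: [-3.141, -0.0, 2.747]
wrist_force: [0.1, 0.1, -1.5]
finger_gap: 66.2
finger_force: 19.9
```

>>> apply_moves(
  moves=[
    [[0, 0, 0.01], [0, 0, 0], 0.6],
    [[0, 0, 0.018], [0, 0, 0], 0.6],
    [[0, 0, 0.026], [0, 0, 0], 0.6],
    [[0, 0, 0.026], [0, 0, 0], 0.6],
    [[0, 0, 0.026], [0, 0, 0], 0.6],
  ],
)

```text
clock: 10.23
eef_pos: [595.3, -263.0, 62.1]
eef_rot: [-3.141, -0.001, 2.747]
wrist_force: [0.4, -1.0, -0.8]
finger_gap: 65.9
finger_force: 19.9
```

>>> apply_moves(
  moves=[
    [[0, 0, 0.006], [0, 0, 0], 0.6],
    [[0, 0, 0.01], [0, 0, 0], 0.6],
    [[0, 0, 0.01], [0, 0, 0], 0.6],
    [[0, 0, 0.01], [0, 0, 0], 0.6],
  ],
)

```text
clock: 10.57
eef_pos: [595.7, -263.2, 61.8]
eef_rot: [-3.141, 0.0, 2.747]
wrist_force: [-7.4, 3.6, 18.4]
finger_gap: 66.2
finger_force: 20.0
```

>>> apply_moves(
  moves=[
    [[0, 0, -0.009], [0, 0, 0], 0.6],
    [[0, 0, -0.009], [0, 0, 0], 0.6],
    [[0, 0, -0.009], [0, 0, 0], 0.2],
    [[0, 0, -0.009], [0, 0, 0], 0],
    [[0, 0, -0.009], [0, 0, 0], 0],
    [[0, 0, -0.009], [0, 0, 0], 0],
    [[0, 0, -0.009], [0, 0, 0], 0],
    [[0, 0, -0.1], [0, 0, 0], 0],
    [[0, 0, -0.25], [0, 0, 0], 0],
    [[0, 0, -0.4], [0, 0, 0], 0],
    [[0, 0, -0.55], [0, 0, 0], 0],
    [[0, 0, -0.7], [0, 0, 0], 0],
  ],
)

```text
clock: 11.57
eef_pos: [595.2, -262.9, 236.3]
eef_rot: [-3.141, -0.002, 2.747]
wrist_force: [-0.4, -0.6, 0.3]
finger_gap: 93.7
finger_force: 0.0
```

```bash
python3 -c "
from h import *
s=manip.read_state();print(s['eef_pos'],s['eef_rot'],s['finger_gap'],s['joints'])
i=viewer.camera_info('wrist');np.save('i5.npy',i,allow_pickle=True)
cv2.imwrite('pics/w5.png',cv2.resize(viewer.camera('wrist'),(800,600)))
print(*delta([613,10,260],[np.pi,0,np.pi+.0]))
print(*delta([604.9,192.7,260],[np.pi,0,np.pi+.289]))
"
```

```text
[ 595.22797375 -262.88289252  236.32892817] [-3.14149748e+00 -1.73511188e-03  2.74679348e+00] 93.74662724002411 [-4.72076974e-01  5.22615004e-01  1.17874417e+00 -2.30757149e-04
  1.44195606e+00 -1.64804437e+00]
[ 0.3612  1.0354 -0.0643] [-0.0009  0.0028 -0.1257]
[ 0.6722  1.6975 -0.0677] [-0.0013  0.0027 -0.2177]
```

View pics/w5.png

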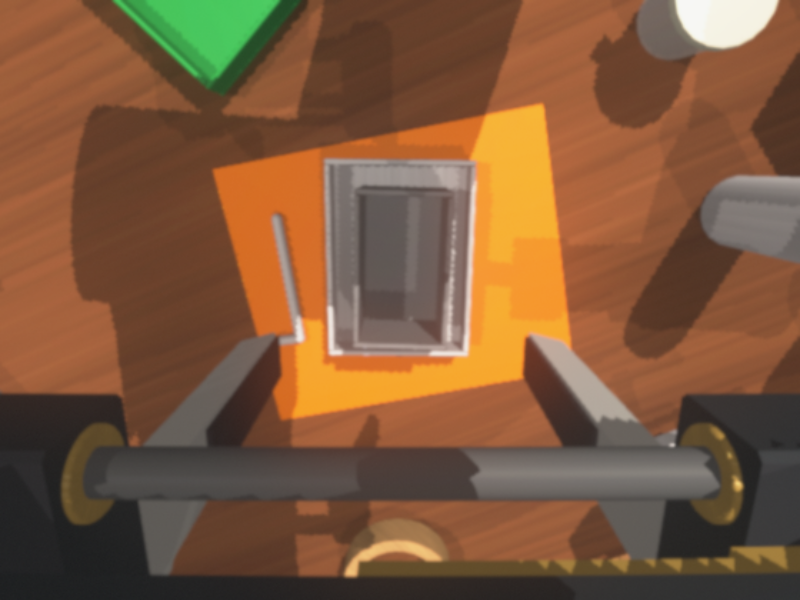

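The bin stands in the tray, with rim corners at about (357,187), (455,189), (449,347) and (354,345). Now the pot.

>>> apply_moves(
  moves=[
    [[0.06, 0.16, -0.06], [0, 0, -0.02], 0],
    [[0.12, 0.32, -0.06], [0, 0, -0.04], 0],
    [[0.18, 0.48, -0.06], [0, 0, -0.06], 0],
    [[0.24, 0.64, -0.06], [0, 0, -0.08], 0],
    [[0.3, 0.8, -0.06], [0, 0, -0.1], 0],
    [[0.36, 0.97, -0.06], [0, 0, -0.126], 0],
    [[0.36, 0.97, -0.06], [0, 0, -0.126], 0],
  ],
)

```text
clock: 12.2
eef_pos: [605.6, 0.5, 249.6]
eef_rot: [3.14, -0.001, -3.132]
wrist_force: [0.4, 0.3, 0.6]
finger_gap: 94.2
finger_force: 0.0
```

```bash
python3 -c "
from h import *
print(*delta([604.9,192.7,230],[np.pi,0,np.pi+.289]))
i=np.load('i5.npy',allow_pickle=True).item()
X=px2w(i,np.array([(357,187),(455,189),(449,347),(354,345)])*.7,72)[:,:2];d=np.diff(np.vstack([X,X[:1]]),axis=0)
print(X.mean(0),np.linalg.norm(d,axis=1),np.arctan2(d[:,1],d[:,0]))
"
```

```text
[-0.0048  0.7689  0.0793] [ 0.0005 -0.0004 -0.0889]
[ 592.61313259 -260.0959128 ] [ 63.61795179 108.78120869  66.70566179 108.6383269 ] [ 1.15643485 -0.40698038 -1.98761551  2.7062003 ]
```

>>> apply_moves(
  moves=[
    [[0, 0.16, 0], [0, 0, -0.03], 0],
    [[0, 0.32, 0], [0, 0, -0.06], 0],
    [[0, 0.48, 0], [0, 0, -0.089], 0],
    [[0, 0.64, 0.04], [0, 0, -0.089], 0],
    [[-0.005, 0.769, 0.1], [0, 0, -0.089], 0],
    [[-0.005, 0.769, 0.23], [0, 0, -0.089], 0],
    [[-0.005, 0.769, 0.23], [0, 0, -0.089], 0],
    [[-0.005, 0.769, 0.23], [0, 0, -0.089], 0],
  ],
)

```text
clock: 12.87
eef_pos: [606.3, 187.1, 191.1]
eef_rot: [3.141, -0.005, -2.861]
wrist_force: [0.6, -0.6, 0.8]
finger_gap: 94.0
finger_force: 0.0
```

```bash
python3 -c "
from h import *
s=manip.read_state();print(s['eef_pos'],s['eef_rot'],s['finger_gap'])
i=viewer.camera_info('wrist');np.save('i6.npy',i,allow_pickle=True)
cv2.imwrite('pics/w6.png',cv2.resize(viewer.camera('wrist'),(800,600)))
"
```

```text
[606.28241783 187.06687675 191.13012521] [ 3.1407423  -0.00460424 -2.8614534 ] 93.99984136150135
```

View pics/w6.png

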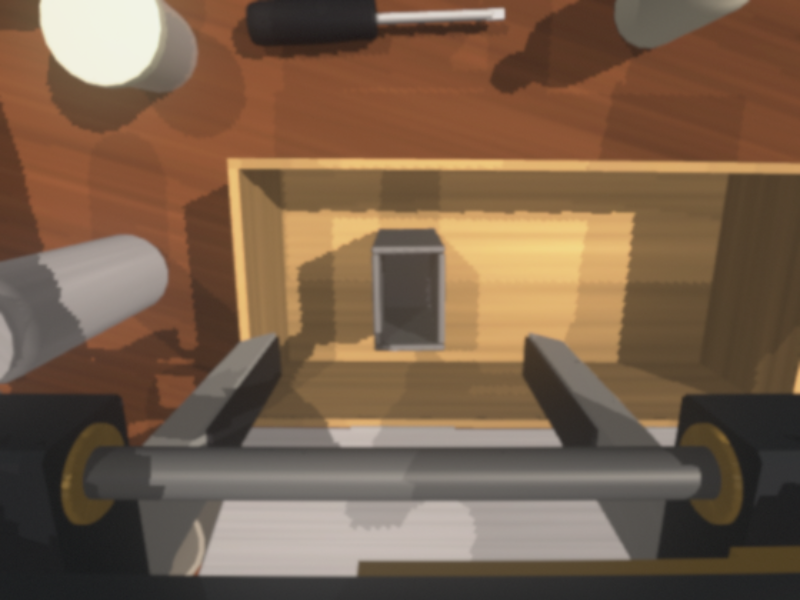

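Pot rim corners are at (373,246), (444,247), (444,349) and (375,349).

```bash
python3 -c "
from h import *
i=np.load('i6.npy',allow_pickle=True).item()
X=px2w(i,np.array([(373,246),(444,247),(444,349),(375,349)])*.7,90)[:,:2];d=np.diff(np.vstack([X,X[:1]]),axis=0)
print(X.mean(0),np.linalg.norm(d,axis=1),np.arctan2(d[:,1],d[:,0]))
m=X.mean(0)
for z in(130,84):print(*delta([*m,z],[np.pi,0,np.pi+.28]))
"
```

```text
[604.69790556 191.00674589] [38.24459875 58.29105847 39.1285629  58.80790636] [ 1.83704493  0.30132439 -1.29071641 -2.85555011]
[0.004  0.0187 0.2521] [ 0.0002 -0.0005 -0.0002]
[0.0038 0.0185 0.4361] [ 0.0002 -0.0005 -0.0002]
```

>>> apply_moves(
  moves=[
    [[0.004, 0.019, 0.13], [0, 0, 0], 0],
    [[0.004, 0.019, 0.25], [0, 0, 0], 0],
    [[0.004, 0.019, 0.36], [0, 0, 0], 0],
    [[0.004, 0.019, 0.434], [0, 0, 0], 0],
    [[0.004, 0.019, 0.434], [0, 0, 0], 0],
    [[0.004, 0.019, 0.434], [0, 0, 0], 0],
    [[0.004, 0.019, 0.434], [0, 0, 0], 0],
  ],
  squeeze=15,
)

```text
clock: 13.5
eef_pos: [605.6, 191.7, 86.5]
eef_rot: [3.141, 0.002, -2.862]
wrist_force: [0.5, -0.3, 1.5]
finger_gap: 93.9
finger_force: 0.0
```

>>> apply_moves(
  moves=[
    [[0, 0, 0.006], [0, 0, 0], 0.3],
    [[0, 0, 0.006], [0, 0, 0], 0.7],
    [[0, 0, 0.006], [0, 0, 0], 0.7],
    [[0, 0, 0.006], [0, 0, 0], 0.7],
    [[0, 0, 0.006], [0, 0, 0], 0.7],
    [[0, 0, 0.006], [0, 0, 0], 0.7],
    [[0, 0, 0.006], [0, 0, 0], 0.7],
    [[0, 0, 0.006], [0, 0, 0], 0.7],
    [[0, 0, 0.006], [0, 0, 0], 0.7],
    [[0, 0, 0.006], [0, 0, 0], 0.7],
  ],
)

```text
clock: 14.33
eef_pos: [604.3, 192.1, 82.1]
eef_rot: [3.141, -0.001, -2.861]
wrist_force: [0.5, 0.0, -0.0]
finger_gap: 40.1
finger_force: 14.9
```

>>> apply_moves(
  moves=[
    [[0, 0, 0], [0, 0, 0], 0.45],
    [[0, 0, -0.008], [0, 0, 0], 0.45],
    [[0, 0, -0.018], [0, 0, 0], 0.45],
    [[0, 0, -0.018], [0, 0, 0], 0.45],
    [[0, 0, -0.018], [0, 0, 0], 0.45],
    [[0, 0, -0.018], [0, 0, 0], 0.7],
    [[0, 0, -0.018], [0, 0, 0], 0.7],
    [[0, 0, -0.018], [0, 0, 0], 0.7],
    [[0, 0, -0.018], [0, 0, 0], 0.7],
  ],
)

```text
clock: 15.08
eef_pos: [604.2, 192.0, 86.6]
eef_rot: [3.141, -0.001, -2.861]
wrist_force: [0.7, -1.4, -0.2]
finger_gap: 40.3
finger_force: 14.9
```

>>> apply_moves(
  moves=[
    [[0, 0, -0.05], [0, 0, 0], 0.7],
    [[0, 0, -0.13], [0, 0, 0], 0.7],
    [[0, 0, -0.27], [0, 0, 0], 0.7],
    [[0, 0, -0.42], [0, 0, 0], 0.7],
    [[0, 0, -0.57], [0, 0, 0], 0.7],
    [[0, 0, -0.7], [0, 0, 0], 0.7],
    [[0, 0, -0.7], [0, 0, 0], 0.7],
  ],
)

```text
clock: 15.67
eef_pos: [605.9, 192.3, 270.3]
eef_rot: [3.141, 0.01, -2.861]
wrist_force: [-0.2, -0.4, -1.2]
finger_gap: 40.5
finger_force: 14.9
```

```bash
python3 -c "
from h import *
print(*delta([605,0,262],[np.pi,0,np.pi]))
"
```

```text
[ 0.2167 -0.7381  0.0306] [0.0006 0.003  0.0893]
```

>>> apply_moves(
  moves=[
    [[0.04, -0.15, 0], [0, 0, 0.02], 0.7],
    [[0.08, -0.3, 0], [0, 0, 0.04], 0.7],
    [[0.12, -0.45, 0], [0, 0, 0.06], 0.7],
    [[0.17, -0.6, 0], [0, 0, 0.08], 0.7],
    [[0.217, -0.738, 0], [0, 0, 0.089], 0.7],
    [[0.217, -0.738, 0], [0, 0, 0.089], 0.7],
  ],
)

```text
clock: 16.17
eef_pos: [603.0, -6.0, 261.9]
eef_rot: [-3.141, -0.002, 3.136]
wrist_force: [0.4, 0.4, -1.2]
finger_gap: 40.1
finger_force: 14.9
```

```bash
python3 -c "
from h import *
print(*delta([592.6,-260.5,265],[np.pi,0,np.pi-.4]))
"
```

```text
[ 0.0357 -1.0184 -0.0117] [-0.0003 -0.0005  0.1255]
```

>>> apply_moves(
  moves=[
    [[0.01, -0.15, 0], [0, 0, 0.02], 0.7],
    [[0.02, -0.3, 0], [0, 0, 0.04], 0.7],
    [[0.02, -0.45, 0], [0, 0, 0.06], 0.7],
    [[0.03, -0.61, 0], [0, 0, 0.08], 0.7],
    [[0.03, -0.77, 0], [0, 0, 0.1], 0.7],
    [[0.036, -0.9, 0], [0, 0, 0.12], 0.7],
    [[0.036, -1.0, 0], [0, 0, 0.1255], 0.7],
    [[0.036, -1.0, 0], [0, 0, 0.1255], 0.7],
    [[0.036, -1.0, 0], [0, 0, 0.1255], 0.7],
  ],
)

```text
clock: 16.92
eef_pos: [594.4, -251.1, 261.2]
eef_rot: [3.142, -0.002, 2.747]
wrist_force: [0.3, 0.3, -0.3]
finger_gap: 40.0
finger_force: 14.9
```

```bash
python3 -c "
from h import *
for z in (165,97):print(*delta([592.6,-260.5,z],[np.pi,0,np.pi-.4]))
"
```

```text
[-0.0085 -0.0376  0.385 ] [ 0.     -0.0007  0.0017]
[-0.0092 -0.0376  0.657 ] [ 0.     -0.0007  0.0017]
```

>>> apply_moves(
  moves=[
    [[-0.009, -0.04, 0.1], [0, 0, 0.002], 0.7],
    [[-0.009, -0.04, 0.23], [0, 0, 0.002], 0.7],
    [[-0.009, -0.04, 0.34], [0, 0, 0.002], 0.7],
    [[-0.009, -0.04, 0.385], [0, 0, 0.002], 0.7],
    [[-0.009, -0.04, 0.385], [0, 0, 0.002], 0.7],
    [[-0.009, -0.04, 0.385], [0, 0, 0.002], 0.7],
  ],
)

```text
clock: 17.42
eef_pos: [593.4, -259.7, 166.4]
eef_rot: [-3.141, -0.001, 2.743]
wrist_force: [0.4, 0.7, -0.8]
finger_gap: 39.7
finger_force: 14.9
```

>>> apply_moves(
  moves=[
    [[0, 0, 0.04], [0, 0, 0], 0.7],
    [[0, 0, 0.08], [0, 0, 0], 0.7],
    [[0, 0, 0.12], [0, 0, 0], 0.7],
    [[0, 0, 0.16], [0, 0, 0], 0.7],
    [[0, 0, 0.2], [0, 0, 0], 0.7],
    [[0, 0, 0.23], [0, 0, 0], 0.7],
    [[0, 0, 0.25], [0, 0, 0], 0.7],
    [[0, 0, 0.25], [0, 0, 0], 0.7],
    [[0, 0, 0.25], [0, 0, 0], 0.7],
  ],
)

```text
clock: 18.17
eef_pos: [592.8, -260.4, 102.6]
eef_rot: [-3.142, -0.002, 2.742]
wrist_force: [0.3, -0.8, -1.3]
finger_gap: 40.0
finger_force: 14.9
```

>>> apply_moves(
  moves=[
    [[0, 0, 0.015], [0, 0, 0], 0.7],
    [[0, 0, 0.03], [0, 0, 0], 0.7],
    [[0, 0, 0.036], [0, 0, 0], 0.7],
    [[0, 0, 0.036], [0, 0, 0], 0.7],
    [[0, 0, 0.036], [0, 0, 0], 0.7],
  ],
)

```text
clock: 18.58
eef_pos: [592.7, -260.4, 93.7]
eef_rot: [-3.141, -0.002, 2.742]
wrist_force: [-0.2, -0.2, -1.2]
finger_gap: 39.8
finger_force: 14.9
```

>>> apply_moves(
  moves=[
    [[0, 0, 0.005], [0, 0, 0], 0.7],
    [[0, 0, 0.008], [0, 0, 0], 0.7],
    [[0, 0, 0.008], [0, 0, 0], 0.7],
    [[0, 0, 0.008], [0, 0, 0], 0.7],
  ],
)

```text
clock: 18.92
eef_pos: [593.0, -260.7, 92.4]
eef_rot: [-3.141, -0.001, 2.742]
wrist_force: [-1.6, -1.1, 5.5]
finger_gap: 40.0
finger_force: 15.0
```

Contact comes at TCP 92.4, as expected for the bin's floor (92.6). Release without opening wide near the rim, then rise.

>>> apply_moves(
  moves=[
    [[0, 0, -0.003], [0, 0, 0], 0.7],
    [[0, 0, -0.003], [0, 0, 0], 0.4],
    [[0, 0, -0.003], [0, 0, 0], 0.3],
    [[0, 0, -0.003], [0, 0, 0], 0.3],
    [[0, 0, -0.003], [0, 0, 0], 0.3],
    [[0, 0, -0.08], [0, 0, 0], 0.3],
    [[0, 0, -0.2], [0, 0, 0], 0.3],
    [[0, 0, -0.35], [0, 0, 0], 0.3],
    [[0.1, 0, -0.5], [0, 0, 0], 0.3],
    [[0.2, 0, -0.65], [0, 0, 0], 0.3],
    [[0.2, 0, -0.75], [0, 0, 0], 0.3],
    [[0.2, 0, -0.75], [0, 0, 0], 0.3],
  ],
)

```text
clock: 19.92
eef_pos: [547.4, -241.2, 286.7]
eef_rot: [-3.141, 0.008, 2.742]
wrist_force: [1.4, -0.7, 0.7]
finger_gap: 66.1
finger_force: 0.0
```

```bash
python3 -c "
from h import *
s=manip.read_state();print(s['eef_pos'],s['finger_gap'],s['wrist_force'])
a=viewer.camera('scene')
b=cv2.resize(a[60:350,180:500],(662,600),interpolation=cv2.INTER_CUBIC)
cv2.imwrite('pics/f.png',b)
"
```

```text
[ 547.40083114 -241.22666776  286.65267759] 66.07122871908892 [ 1.37423714 -0.68743425  0.74710662]
```

View pics/f.png

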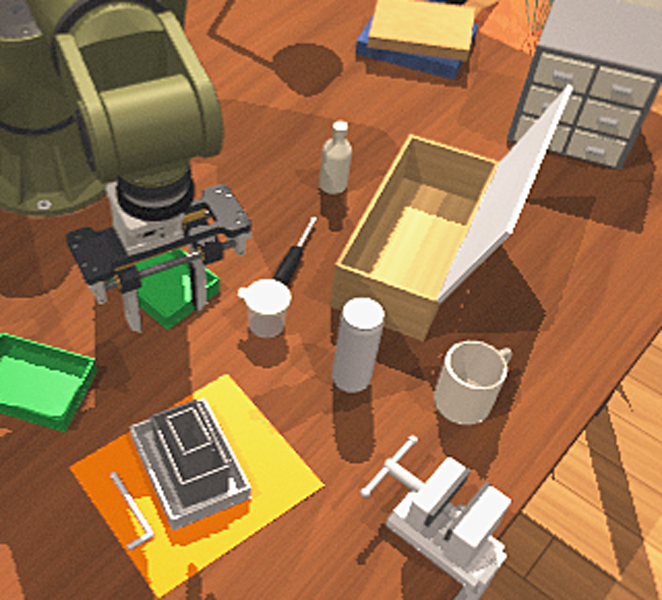

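The final view shows the pot, bin and tray nested upright at about (192,460) on the mat, the lid leaning open at (510,200), and the bystanders where they were.

```bash
python3 -c "
from cell import manip
print(manip.sign_off())"
```

```text
the job is handed in; nothing more can be done
None
```

The lid stays open by itself, the long bin stands in the steel tray on the mat with the tall bin inside it, and the job was handed in at about 20 s with nothing else seen to have moved.

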